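Take the yellow touch guard off its keyhole studs

TASK

Take the yellow cover off the switchboard plate: slide it along its keyhole slots until the stud heads stand in the wide ends, then lift it straight up and free. Lay it gently, flat and handle up, in the middle of the blue mat, and leave the grey cover hanging where it is on its studs.

Things in the scene. Friction and masses are not known exactly. Their poses are not given: they have to be found in the camera images.
- yellow_cover: Loose yellow guard plate, 120 (x) x 160 (y) x 5 mm, 0.2 kg. Origin: centre of underside, z up. Black grip block amid it, 16 (x) x 60 (y) mm, top 45 mm above origin. Keyholes at y = -52 and +52: wide opening 38 x 36 mm centred at x = -24, running into an 11 mm slot that ends at x = +23, where the stud starts. Slide it some 39 mm along its own +x to bring the studs to the wide centres (within 8 mm).
- grey_cover: A grey cover of the same shape, size and black grip, hung the same way on the other pair of studs of the same plate (which is left and which right varies). It stays there.
- panel: Fixed white plate lying on the bench, 220 (x) x 380 (y) x 12 mm. Origin: centre of underside, z up. Rails along x, tops 40 mm above origin, carry the covers (axes parallel to the plate's within 1 degree). Studs at x = 0, y = +-38 and +-142 mm: 6 mm shank, 18 mm round head from 48 to 53 mm up. A hung cover's origin is near x = -15, y = +-90; it lifts off at x = +24 mm.
- mat: Blue rubber mat, fixed flat on the bench to the left or right of the plate, 240 (x) x 220 (y) x 4 mm thick. Origin: centre of its underside; z up.
There are look-alikes about, which are no part of the job. Of the things like the yellow_cover, leave any that is purple; of the rest the larger one is meant.

How it is judged (in metres and radians):
On the way, in this order (a step that is already met when the one before it is completed fails the run):
1. the yellow cover is slid along its slots, still down on its rails, until the stud heads stand in the wide ends (x of yellow_cover in the frame of panel between 0.012 and 0.038 m and z of yellow_cover in the frame of panel below 0.047 m), for 0.04 s.
2. the yellow cover is lifted clear above the stud heads (z of yellow_cover in the frame of panel above 0.058 m and x of yellow_cover in the frame of panel below 0.06 m), for 0.04 s.
At the end, for the whole second after the job is handed in: The yellow cover lies at rest, flat (within about 6 degrees) and handle up on the blue mat, its centre within 40 mm of the mat's centre, any way round; the grey cover still hangs on its studs within 12 mm of where it was (horizontal distance between yellow_cover and mat below 0.04 m and z of yellow_cover in the frame of mat between 0 and 0.01 m and angle between yellow_cover's own z axis and vertical below 0.1 rad and linear speed of yellow_cover below 0.02 m/s and distance of grey_cover from where it was at the start of the episode below 0.012 m); the robot touches nothing.
It fails at once if the grey cover is dragged along its slots or lifted (more than 12 mm) (distance of grey_cover from where it was at the start of the episode above 0.012 m).
It fails at once if the yellow cover is dropped or thrown (moving faster than 0.6 m/s with no finger on it) (contact force between the fingers and yellow_cover below 0.05 N and linear speed of yellow_cover above 0.6 m/s).
It also fails if it takes over 43 s, if anything falls off the work surface, if the arm or the gripper's body presses on something with over 40 N, if the wrist force passes 120 N, or if a joint passes its speed limit or range.

ROBOT

A 6-joint arm with a two-finger parallel gripper is mounted at the origin on the work surface. World frame = base frame: x ahead of the robot, y to its left, z up, the work surface at z = 0. Lengths are in mm, angles in rad, forces in N, time in s.
With the tool pointing down it reaches from about 300 to 950 mm from the base axis. Payload 3.1 kg.
Tool frame: the origin (TCP) lies between the finger pads; the fingertips stand 8 mm ahead of it and the grasp point (between the pads) lies 11 mm behind it (env.nose_length is the distance from the TCP to the fingertips, in mm); z points along the fingers, y is the direction in which the jaws open and shut (so a half turn about z gives the same grasp; the last joint's range is limited). The gripper opens to 85 mm and grips with 20 to 120 N. Pads are 22 mm wide; open, the fingers measure 114 mm over their backs; the gripper's body (76 mm by 85 mm) begins 54 mm behind the grasp point. The pads swing forward as they close: fully open they stand 13 mm farther back than shut.
Start: joints at [1.157, 0.308, 1.634, -0, 1.2, -0.07], TCP at [210.693, 588.422, 239.272] pointing down, gripper open.
Joint ranges: [-3.06, 3.06], [-0.79, 1.96], [0.05, 2.63], [-1.19, 4.34], [0.05, 2.64], [-2.94, 2.94]. Speed limits (rad/s): [2.79, 2.79, 3.14, 3.14, 3.14, 3.14].

INTERFACE

Orientations are given as [roll, pitch, yaw] about the fixed x, y, z axes, in that order (R = Rz(yaw) Ry(pitch) Rx(roll)).
In Python, from rig import readout, cams, ticket, env gives the robot as it stands. The module is installed in compiled form; this text tells all that it offers.
- The arm moves only by the shell command python3 -m jog 'ROWS' [FORCE]. ROWS is JSON, a list of rows, each an object with "angular": the turn, a rotation vector about the tool's x, y, z in degrees, a list of three; "slide": the shift along the tool's x, y, z in mm, a list of three; "claw": the closure, from 0 (fully open) to 1 (shut). A call has 1 to 5 rows; each row is the pose to reach, as a shift and turn from the pose commanded when the call began, along the tool's axes at that moment; what a row does not reach only later rows make up. A row lasts 1/10 s, in which the tool goes at most 50 mm and 8.59 degrees, less where a joint would pass 70% of its speed; a pose out of reach is approached as far as the arm can. A call with a gripper value outside its range is refused whole. The fingers move at their own pace and stop on an object; FORCE is the grip in N (left out, the last holds). Time passes only in rows, so rows that repeat a pose let the fingers close. It gives the time, the measured TCP pose, the force and the opening at its end, in the units of the state.
- readout.observe(): the state, without advancing time (a new reading comes with each control period).
- cams.camera(name): name is "side" or "top"; returns the picture (400x640x3 uint8, blue, green, red); there is no depth.
- cams.camera_params(name): a dict with "fx", "fy", "cx", "cy" (pixels), "T" (4x4, takes a point from camera to world coordinates). Camera axes: x right, y up, looking along -z (the intrinsics and any distortion apply to the point x, -y, -z); pixel columns grow to the right and rows downward; lengths in mm; the calibration is good to about 2 mm. A picture is of the moment at which its call begins. camera_params takes no time and is no camera call.
- ticket.finish_job(): hands the job in, once; it reports no verdict.
The state is a dict: "clock": time; "joint_positions": joint angles; "qd": joint speeds; "effort": joint torques, N m; "position": TCP position; "orientation": TCP orientation; "contact_force": force on the tool from outside, world axes, zero at the start; "moment": the same for the moment, N m; "grip_width": finger opening in mm.
Only numpy, scipy, OpenCV 4.12 (cv2) and the standard library are available. Lean on these libraries where they do the work, as an engineer would, in place of code of your own. Each camera call takes 0.05 s, during which the arm holds its last target. There are 200 camera calls.

## Working session

There is one attempt and no reset: what is moved stays moved. The work goes in short steps, Python scripts to look and compute and a shell command to move; the robot and the scene stay as the last step left them, time stands still between calls to the robot, and variables do not carry over. Pictures are saved under pics/ and viewed, about 8 in all and at most 12, crops included, and the job is handed in when it is done.

```bash
mkdir -p pics
python3 - <<'E'
from rig import readout, cams
import cv2
for n in("top","side"):
    cv2.imwrite(f"pics/{n}0.png",cams.camera(n)); p=cams.camera_params(n); print(n,{k:(v if k!='T' else v) for k,v in p.items()})
s=readout.observe(); print(s)
E
```

```text
top {'fx': 407.9631947139583, 'fy': 407.9631947139583, 'cx': 321.8236203113568, 'cy': 198.95671922892228, 'T': array([[-2.61570472e-02,  9.95765084e-01, -8.81345959e-02,
         3.10772930e+02],
       [-9.99651588e-01, -2.63669978e-02, -1.21861277e-03,
         5.54230222e+01],
       [-3.53729674e-03,  8.80720134e-02,  9.96107829e-01,
         1.26246599e+03],
       [ 0.00000000e+00,  0.00000000e+00,  0.00000000e+00,
         1.00000000e+00]])}
side {'fx': 387.3905471052322, 'fy': 387.3905471052322, 'cx': 314.69202328054877, 'cy': 205.7871791904855, 'T': array([[ 8.58662473e-01,  3.47827720e-01, -3.76450043e-01,
        -1.48209496e+01],
       [-5.12356645e-01,  6.02229681e-01, -6.12217347e-01,
        -6.50914968e+02],
       [ 1.37632255e-02,  7.18564742e-01,  6.95323871e-01,
         8.91723317e+02],
       [ 0.00000000e+00,  0.00000000e+00,  0.00000000e+00,
         1.00000000e+00]])}
{'clock': 0.1, 'joint_positions': array([ 1.15730205e+00,  3.08924459e-01,  1.63506566e+00, -1.88855550e-05,
        1.19972396e+00, -6.97078561e-02]), 'qd': array([-0.00093025, -0.0031569 , -0.00281248, -0.00179051,  0.00426845,
       -0.0004242 ]), 'effort': array([-6.40319940e-04, -4.16398787e+01, -2.77650797e+01, -6.33557488e-05,
        4.01202546e-03, -1.30829713e-05]), 'position': array([210.39649838, 587.73654716, 238.15479868]), 'orientation': array([-3.13947516e+00, -1.30217089e-04,  2.79781297e+00]), 'contact_force': array([-0.38627971,  0.18359337,  0.00425962]), 'moment': array([-0.00386523,  0.02478279, -0.0028161 ]), 'grip_width': 85.27523897777478}
```

View pics/top0.png

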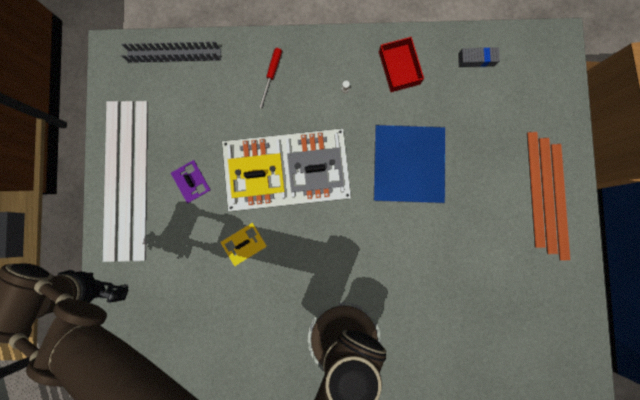

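View pics/side0.png

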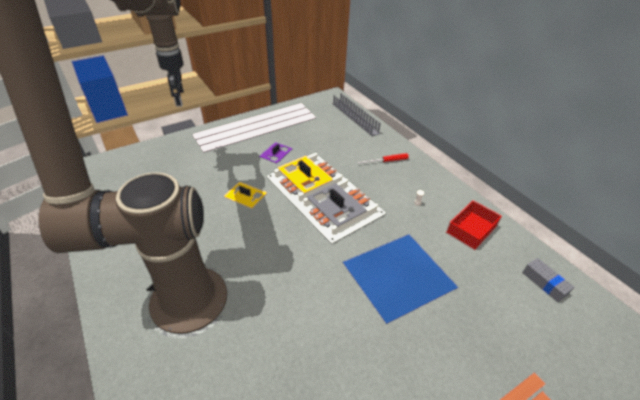

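The look-alikes in the top view are a large yellow cover on the plate at (254,175), a small loose yellow one at (243,244), a purple one at (190,181) and the grey one at (317,170). I choose the one at (254,175). The wide keyhole ends are on its lower side, so its own +x points up in the image, roughly world +x. Next I measure it and check it in a close crop.

```bash
cat > h.py <<'E'
import cv2, numpy as np
from rig import cams, readout
def ray(n,uv,z):
    p=cams.camera_params(n);T=p["T"]
    d=T[:3,:3]@np.array([(uv[0]-p["cx"])/p["fx"],-(uv[1]-p["cy"])/p["fy"],-1]);o=T[:3,3]
    return (o+d*(z-o[2])/d[2])[:2]
def proj(n,P):
    p=cams.camera_params(n);T=p["T"];q=T[:3,:3].T@(np.array(P,float)-T[:3,3])
    return p["cx"]+p["fx"]*q[0]/-q[2], p["cy"]-p["fy"]*q[1]/-q[2]
def blobs(m,amin=60):
    c,_=cv2.findContours(m.astype(np.uint8),cv2.RETR_EXTERNAL,cv2.CHAIN_APPROX_NONE)
    return sorted([x for x in c if cv2.contourArea(x)>amin],key=cv2.contourArea,reverse=True)
def rect(n,c,z):
    w=np.array([ray(n,q,z) for q in c[:,0,:]],np.float32)
    (x,y),s,a=cv2.minAreaRect(w);return np.round([x,y,*s,a],1)
def masks(im):
    h=cv2.cvtColor(im,cv2.COLOR_BGR2HSV);H,S,V=cv2.split(h)
    return dict(yel=(H>20)&(H<35)&(S>150)&(V>90),blue=(H>100)&(H<125)&(S>120),dark=V<50,white=(S<40)&(V>190))
E
python3 - <<'E'
from h import *
im=cv2.imread("pics/top0.png");m=masks(im)
for k,z in(("yel",45),("blue",4)):
    for c in blobs(m[k])[:3]: print(k,cv2.boundingRect(c),rect("top",c,z))
d=m["dark"].copy();d[:, :225]=0;d[:,350:]=0;d[:140]=0;d[200:]=0
for c in blobs(d,20): print("grip",cv2.boundingRect(c),rect("top",c,85))
w=cv2.morphologyEx(m["white"].astype(np.uint8),cv2.MORPH_CLOSE,np.ones((3,3)))
w[:, :215]=0;w[:,360:]=0;w[:120]=0;w[215:]=0
pts=cv2.findNonZero(w);print("panel",rect("top",pts,12))
a=cv2.resize(im[120:220,215:360],None,fx=5,fy=5,interpolation=cv2.INTER_CUBIC)
cv2.imwrite("pics/crop1.png",a)
im=cv2.imread("pics/side0.png");m=masks(im)
for k,z in(("yel",45),("blue",4)):
    for c in blobs(m[k])[:3]: print("side",k,cv2.boundingRect(c),rect("side",c,z))
E
```

```text
yel (228, 154, 56, 44) [496.2 254.3 120.7 158.7   4.9]
yel (221, 223, 45, 43) [291.1 294.5  83.8 112.5  29.6]
blue (601, 183, 39, 201) [ 152.7 -840.4  117.1  599.8   84.6]
blue (374, 125, 71, 78) [ 526.9 -218.9  217.2  237.7   86.6]
blue (481, 48, 10, 18) [ 863.4 -480.5   25.9   60.5   76.9]
grip (305, 164, 21, 9) [506.3  74.2  20.5  59.    4.9]
grip (245, 171, 20, 7) [493.9 251.2  17.2  56.3   5.7]Traceback (most recent call last):
  File "<stdin>", line 9, in <module>
  File "h.py", line 14, in rect
    w=np.array([ray(n,q,z) for q in c[:,0,:]],np.float32)
                ~~~^^^^^^^
  File "h.py", line 4, in ray
    p=cams.camera_params(n);T=p["T"]
ValueError: time passes only in moves, steps and waits
```

```bash
sed -i 's/^def ray/from functools import lru_cache\ncp=lru_cache(cams.camera_params)\ndef ray/; s/p=cams.camera_params(n)/p=cp(n)/' h.py
python3 - <<'E'
from h import *
im=cv2.imread("pics/top0.png");m=masks(im)
w=cv2.morphologyEx(m["white"].astype(np.uint8),cv2.MORPH_CLOSE,np.ones((3,3)))
w[:, :215]=0;w[:,360:]=0;w[:120]=0;w[215:]=0
print("panel",rect("top",cv2.findNonZero(w),12))
a=cv2.resize(im[120:220,215:360],None,fx=5,fy=5,interpolation=cv2.INTER_CUBIC)
cv2.imwrite("pics/crop1.png",a)
im=cv2.imread("pics/side0.png");m=masks(im)
for k,z in(("yel",45),("blue",4)):
    for c in blobs(m[k])[:3]: print("side",k,cv2.boundingRect(c),rect("side",c,z))
d=m["dark"].copy();d[:, :270]=0;d[:,360:]=0;d[:150]=0;d[210:]=0
for c in blobs(d,20): print("grip",cv2.boundingRect(c),rect("side",c,70))
E
```

```text
panel [516.9 166.1 214.6 375.1   4.6]
side yel (279, 157, 53, 36) [496.7 250.2 124.2 159.7   5. ]
side yel (225, 183, 41, 25) [275.9 254.8  81.1 107.5  29.9]
side blue (344, 235, 113, 88) [ 527.9 -222.7  214.4  233.9   86.7]
side blue (73, 56, 53, 66) [-2.5000e+00  1.3651e+03  1.5170e+02  6.8290e+02  2.0000e-01]
side blue (544, 275, 20, 19) [ 877.3 -461.6   81.1   21.1    4.4]
grip (331, 191, 12, 16) [505.4  67.4  26.7  73.3   6.2]
grip (300, 162, 10, 14) [494.7 245.6  20.   73.9   2.5]
```

View pics/crop1.png

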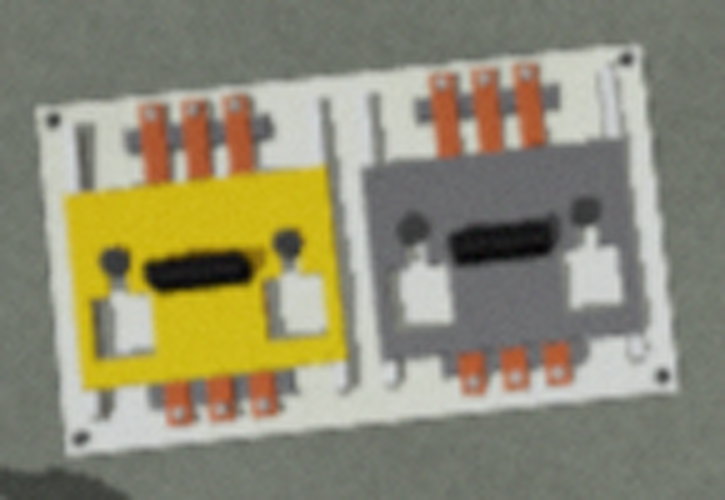

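The crop confirms it: the large yellow cover has both stud heads at the slot ends, near crop (116,262) and (288,242), and the wide openings below them. The cover is near (495.5, 252) with yaw 4.8°, the panel near (517,166), and the mat near (527.5,-220). The tool yaw for the grip is 94.8°. I start moving.

```bash
cat > delta.py <<'E'
import sys,numpy as np
from scipy.spatial.transform import Rotation as R
from rig import readout
s=readout.observe();r=R.from_euler('xyz',s["orientation"])
x,y,z,yaw=map(float,sys.argv[1:])
t=R.from_euler('xyz',[np.pi,0,np.radians(yaw)])
print("t",round(s["clock"],2),"pos",s["position"].round(1),"yaw",np.degrees(s["orientation"]).round(2),"F",s["contact_force"].round(1),"w",round(s["grip_width"],1))
print("slide",(r.inv().apply(np.array([x,y,z])-s["position"])).round(1),"ang",np.degrees((r.inv()*t).as_rotvec()).round(2))
E
python3 -m jog '[{"angular":[0,0,33],"slide":[-190,-110,0],"claw":0},{"angular":[0,0,33],"slide":[-190,-110,0],"claw":0},{"angular":[0,0,33],"slide":[-190,-110,0],"claw":0},{"angular":[0,0,33],"slide":[-190,-110,0],"claw":0},{"angular":[0,0,33],"slide":[-190,-110,0],"claw":0}]' 40
python3 delta.py 495.5 252 160 94.8
```

```text
clock: 0.6
position: [354.4, 417.3, 238.7]
orientation: [-3.14, 0.002, 2.217]
contact_force: [-0.2, 0.6, -0.4]
grip_width: 85.3
t 0.6 pos [354.4 417.3 238.7] yaw [-1.7992e+02  1.1000e-01  1.2701e+02] F [-0.2  0.6 -0.4] w 85.3
slide [-216.8   13.3   79. ] ang [-0.05  0.13 32.21]
```

```bash
python3 -m jog '[{"angular":[0,0,32],"slide":[-217,14,60],"claw":0},{"angular":[0,0,32],"slide":[-217,14,60],"claw":0},{"angular":[0,0,32],"slide":[-217,14,60],"claw":0},{"angular":[0,0,32],"slide":[-217,14,60],"claw":0},{"angular":[0,0,32],"slide":[-217,14,60],"claw":0}]' >/dev/null
python3 -m jog '[{"angular":[0,0,0],"slide":[0,0,0],"claw":0},{"angular":[0,0,0],"slide":[0,0,0],"claw":0},{"angular":[0,0,0],"slide":[0,0,0],"claw":0}]' >/dev/null
python3 delta.py 495.5 252 130 94.8
python3 - <<'E'
from h import *
im=cams.camera("top");cv2.imwrite("pics/t1.png",im);s=cams.camera("side");cv2.imwrite("pics/s1.png",s)
a=cv2.resize(im[120:220,215:360],(600,414),interpolation=cv2.INTER_CUBIC);b=cv2.resize(s[70:220,240:400],(440,414),interpolation=cv2.INTER_CUBIC)
cv2.imwrite("pics/c2.png",cv2.resize(np.hstack([a,b]),(800,318)))
E
```

```text
t 1.4 pos [494.5 257.6 179.4] yaw [-1.7998e+02 -3.0000e-02  9.5350e+01] F [ 0.3  0.6 -0.4] w 85.6
slide [-5.7  0.5 49.4] ang [-0.02 -0.03  0.55]
```

View pics/c2.png

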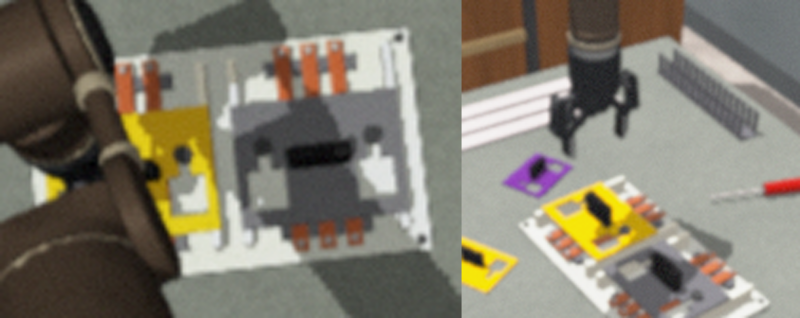

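The arm is over the yellow cover and the jaws straddle the grip along the cover's x. I descend in two stages.

```bash
python3 -m jog '[{"angular":[0,0,0.5],"slide":[-5.5,0.5,30],"claw":0},{"angular":[0,0,0.5],"slide":[-5.5,0.5,60],"claw":0},{"angular":[0,0,0.5],"slide":[-5.5,0.5,80],"claw":0},{"angular":[0,0,0.5],"slide":[-5.5,0.5,90],"claw":0},{"angular":[0,0,0.5],"slide":[-5.5,0.5,90],"claw":0}]' >/dev/null
python3 -m jog '[{"angular":[0,0,0],"slide":[0,0,10],"claw":0},{"angular":[0,0,0],"slide":[0,0,20],"claw":0},{"angular":[0,0,0],"slide":[0,0,26],"claw":0},{"angular":[0,0,0],"slide":[0,0,26],"claw":0},{"angular":[0,0,0],"slide":[0,0,26],"claw":0}]' >/dev/null
python3 delta.py 495.5 252 62 94.8
python3 - <<'E'
from h import *
s=cams.camera("side");cv2.imwrite("pics/s2.png",s)
cv2.imwrite("pics/c3.png",cv2.resize(s[110:220,240:390],None,fx=5,fy=5,interpolation=cv2.INTER_CUBIC))
E
```

```text
t 2.5 pos [496.2 251.2  63.3] yaw [-180.     0.    94.8] F [-0.4  0.8  0.5] w 85.4
slide [ 0.8 -0.6  1.3] ang [-0.  0. -0.]
```

View pics/c3.png

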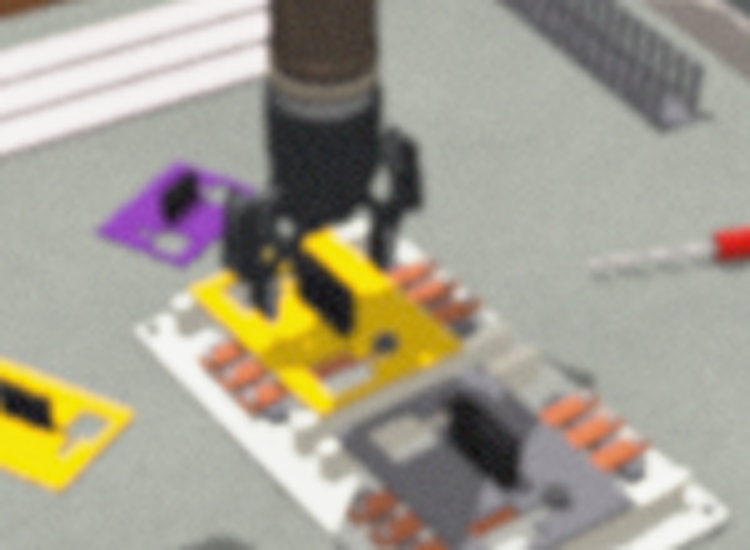

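The fingers stand either side of the grip with no contact, tips at crop (265,310) and (380,250). Closing.

```bash
for i in 1 2; do python3 -m jog '[{"angular":[0,0,0],"slide":[0,0,0],"claw":1},{"angular":[0,0,0],"slide":[0,0,0],"claw":1},{"angular":[0,0,0],"slide":[0,0,0],"claw":1},{"angular":[0,0,0],"slide":[0,0,0],"claw":1},{"angular":[0,0,0],"slide":[0,0,0],"claw":1}]' 50; done
python3 delta.py 495.5 252 62 94.8
```

```text
clock: 3.05
position: [496.7, 251.4, 63.7]
orientation: [3.14, -0.0, 1.655]
contact_force: [-0.3, -0.4, -0.3]
grip_width: 15.1
clock: 3.55
position: [496.6, 251.4, 63.6]
orientation: [3.141, -0.0, 1.655]
contact_force: [0.0, -0.6, 3.0]
grip_width: 15.3
t 3.55 pos [496.6 251.4  63.6] yaw [ 1.7995e+02 -1.0000e-02  9.4800e+01] F [ 0.  -0.6  3. ] w 15.3
slide [ 0.7 -1.   1.6] ang [ 0.05 -0.01  0.  ]
```

Gripped, opening 15.3 mm. Tool +y is the cover's +x, so I slide 39 mm that way.

```bash
python3 -m jog '[{"angular":[0,0,0],"slide":[0,4,0],"claw":1},{"angular":[0,0,0],"slide":[0,9,0],"claw":1},{"angular":[0,0,0],"slide":[0,14,0],"claw":1},{"angular":[0,0,0],"slide":[0,19,0],"claw":1},{"angular":[0,0,0],"slide":[0,20,0],"claw":1}]'
python3 -m jog '[{"angular":[0,0,0],"slide":[0,5,0],"claw":1},{"angular":[0,0,0],"slide":[0,10,0],"claw":1},{"angular":[0,0,0],"slide":[0,15,0],"claw":1},{"angular":[0,0,0],"slide":[0,19,0],"claw":1},{"angular":[0,0,0],"slide":[0,19,0],"claw":1}]'
python3 -m jog '[{"angular":[0,0,0],"slide":[0,0,0],"claw":1},{"angular":[0,0,0],"slide":[0,0,0],"claw":1}]'
python3 - <<'E'
from h import *
s=cams.camera("side");cv2.imwrite("pics/s3.png",s)
cv2.imwrite("pics/c4.png",cv2.resize(s[110:220,240:390],None,fx=5,fy=5,interpolation=cv2.INTER_CUBIC))
E
```

```text
clock: 4.05
position: [514.8, 252.9, 63.6]
orientation: [-3.138, 0.0, 1.654]
contact_force: [-6.5, 0.6, 9.0]
grip_width: 15.3
clock: 4.55
position: [534.1, 254.6, 63.6]
orientation: [-3.139, 0.0, 1.655]
contact_force: [-3.7, 0.0, 5.8]
grip_width: 15.2
clock: 4.75
position: [534.0, 254.6, 63.6]
orientation: [-3.139, 0.0, 1.655]
contact_force: [-2.8, -0.4, 6.3]
grip_width: 15.2
```

View pics/c4.png

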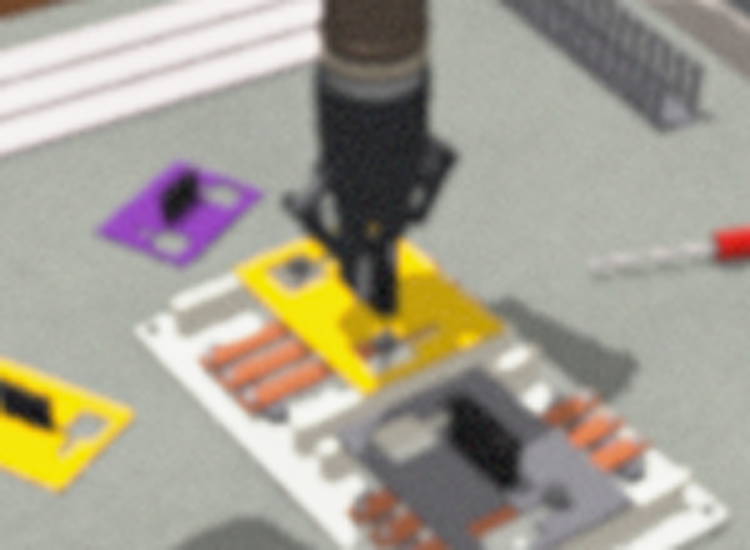

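The cover has slid 37.5 mm and both stud heads stand in the wide openings, at crop (300,268) and (388,345). Lifting slowly.

```bash
python3 -m jog '[{"angular":[0,0,0],"slide":[0,1,-2],"claw":1},{"angular":[0,0,0],"slide":[0,1,-5],"claw":1},{"angular":[0,0,0],"slide":[0,1,-8],"claw":1},{"angular":[0,0,0],"slide":[0,1,-12],"claw":1},{"angular":[0,0,0],"slide":[0,1,-16],"claw":1}]'
python3 -m jog '[{"angular":[0,0,0],"slide":[0,0,-5],"claw":1},{"angular":[0,0,0],"slide":[0,0,-12],"claw":1},{"angular":[0,0,0],"slide":[0,0,-20],"claw":1},{"angular":[0,0,0],"slide":[0,0,-30],"claw":1},{"angular":[0,0,0],"slide":[0,0,-40],"claw":1}]'
python3 -m jog '[{"angular":[0,0,0],"slide":[0,0,-10],"claw":1},{"angular":[0,0,0],"slide":[0,0,-25],"claw":1},{"angular":[0,0,0],"slide":[0,0,-40],"claw":1},{"angular":[0,0,0],"slide":[0,0,-50],"claw":1},{"angular":[0,0,0],"slide":[0,0,-50],"claw":1}]'
python3 delta.py 527.5 -220 165 94.8
python3 - <<'E'
from h import *
s=cams.camera("side");cv2.imwrite("pics/s4.png",s)
cv2.imwrite("pics/c5.png",cv2.resize(s[80:220,230:400],None,fx=4,fy=4,interpolation=cv2.INTER_CUBIC))
E
```

```text
clock: 5.3
position: [535.8, 254.5, 79.3]
orientation: [-3.141, 0.0, 1.655]
contact_force: [-0.1, -0.2, -1.0]
grip_width: 15.0
clock: 5.8
position: [536.1, 254.7, 120.4]
orientation: [3.141, -0.0, 1.655]
contact_force: [-0.3, -0.2, -1.8]
grip_width: 15.0
clock: 6.3
position: [537.7, 255.3, 172.0]
orientation: [3.137, -0.001, 1.655]
contact_force: [0.9, -0.4, -1.5]
grip_width: 15.3
t 6.3 pos [537.7 255.3 172. ] yaw [ 1.7973e+02 -8.0000e-02  9.4800e+01] F [ 0.9 -0.4 -1.5] w 15.3
slide [-472.8  -50.     6.1] ang [ 0.27 -0.08  0.  ]
```

View pics/c5.png

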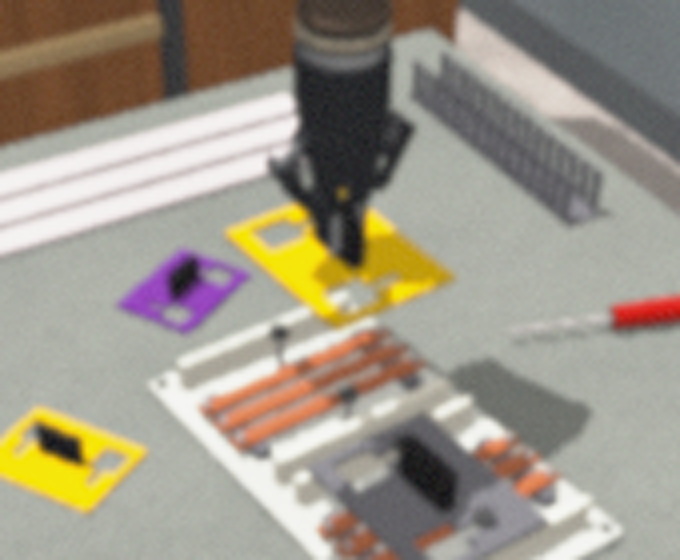

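The cover is free of the studs and level, and the grey cover hasn't moved. Carrying it to the mat.

```bash
python3 -m jog '[{"angular":[0,0,0],"slide":[-15,-2,0],"claw":1},{"angular":[0,0,0],"slide":[-45,-5,0],"claw":1},{"angular":[0,0,0],"slide":[-80,-8,0],"claw":1},{"angular":[0,0,0],"slide":[-115,-12,0],"claw":1},{"angular":[0,0,0],"slide":[-150,-16,0],"claw":1}]' >/dev/null
python3 -m jog '[{"angular":[0,0,0],"slide":[-35,-4,0],"claw":1},{"angular":[0,0,0],"slide":[-70,-7,0],"claw":1},{"angular":[0,0,0],"slide":[-105,-11,0],"claw":1},{"angular":[0,0,0],"slide":[-140,-14,0],"claw":1},{"angular":[0,0,0],"slide":[-175,-18,0],"claw":1}]' >/dev/null
python3 -m jog '[{"angular":[0,0,0],"slide":[-35,-4,0],"claw":1},{"angular":[0,0,0],"slide":[-70,-8,0],"claw":1},{"angular":[0,0,0],"slide":[-105,-12,0],"claw":1},{"angular":[0,0,0],"slide":[-130,-15,0],"claw":1},{"angular":[0,0,0],"slide":[-145,-16,0],"claw":1}]' >/dev/null
python3 -m jog '[{"angular":[0,0,0],"slide":[0,0,0],"claw":1},{"angular":[0,0,0],"slide":[0,0,0],"claw":1},{"angular":[0,0,0],"slide":[0,0,0],"claw":1}]'
python3 delta.py 527.5 -220 28 94.8
```

```text
clock: 8.15
position: [525.1, -216.6, 168.8]
orientation: [-3.141, -0.001, 1.656]
contact_force: [0.7, -0.2, -2.5]
grip_width: 15.1
t 8.15 pos [ 525.1 -216.6  168.8] yaw [-1.7994e+02 -7.0000e-02  9.4860e+01] F [ 0.7 -0.2 -2.5] w 15.1
slide [ -3.8   2.2 140.8] ang [-0.06 -0.07  0.06]
```

```bash
python3 -m jog '[{"angular":[0,0,0],"slide":[-4,2,20],"claw":1},{"angular":[0,0,0],"slide":[-4,2,50],"claw":1},{"angular":[0,0,0],"slide":[-4,2,80],"claw":1},{"angular":[0,0,0],"slide":[-4,2,105],"claw":1},{"angular":[0,0,0],"slide":[-4,2,120],"claw":1}]' >/dev/null
python3 -m jog '[{"angular":[0,0,0],"slide":[0,0,6],"claw":1},{"angular":[0,0,0],"slide":[0,0,10],"claw":1},{"angular":[0,0,0],"slide":[0,0,13],"claw":1},{"angular":[0,0,0],"slide":[0,0,15],"claw":1},{"angular":[0,0,0],"slide":[0,0,15],"claw":1}]'
python3 delta.py 527.5 -220 27.6 94.8
python3 - <<'E'
from h import *
s=cams.camera("side");cv2.imwrite("pics/s5.png",s)
cv2.imwrite("pics/c6.png",cv2.resize(s[180:330,320:480],None,fx=4,fy=4,interpolation=cv2.INTER_CUBIC))
E
```

```text
clock: 9.15
position: [528.4, -222.0, 34.9]
orientation: [3.141, 0.001, 1.655]
contact_force: [-0.2, 0.3, -2.7]
grip_width: 15.2
t 9.15 pos [ 528.4 -222.    34.9] yaw [1.7994e+02 4.0000e-02 9.4800e+01] F [-0.2  0.3 -2.7] w 15.2
slide [ 2.1 -0.7  7.3] ang [ 0.06  0.04 -0.  ]
```

View pics/c6.png

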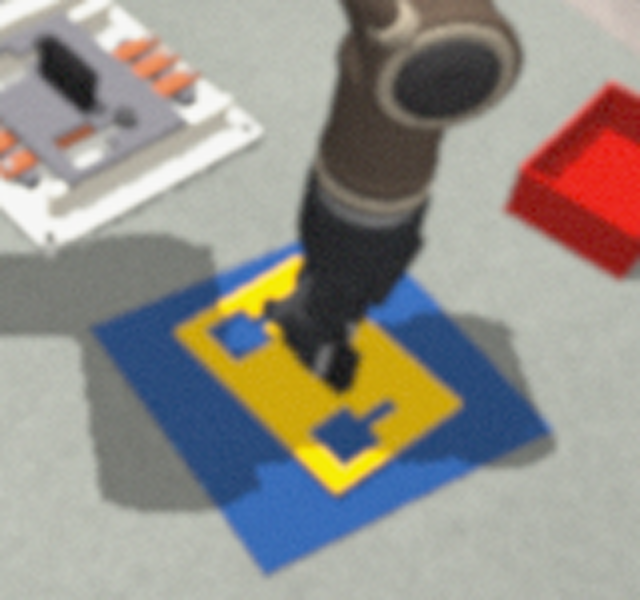

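The cover is level a few mm above the middle of the mat. Lowering it slowly.

```bash
python3 -m jog '[{"angular":[0,0,0],"slide":[0,0,2],"claw":1},{"angular":[0,0,0],"slide":[0,0,4],"claw":1},{"angular":[0,0,0],"slide":[0,0,6],"claw":1},{"angular":[0,0,0],"slide":[0,0,6],"claw":1},{"angular":[0,0,0],"slide":[0,0,6],"claw":1}]'
python3 -m jog '[{"angular":[0,0,0],"slide":[0,0,0.5],"claw":1},{"angular":[0,0,0],"slide":[0,0,1],"claw":1},{"angular":[0,0,0],"slide":[0,0,1.5],"claw":1},{"angular":[0,0,0],"slide":[0,0,1.5],"claw":1}]'
```

```text
clock: 9.7
position: [527.7, -221.7, 28.1]
orientation: [-3.141, -0.0, 1.655]
contact_force: [-0.2, 0.2, -1.6]
grip_width: 15.3
clock: 10.1
position: [528.0, -221.8, 27.6]
orientation: [-3.141, -0.0, 1.655]
contact_force: [-2.7, 0.6, 5.1]
grip_width: 15.2
```

It touches down at +5 N. Releasing, then straight up and back for a clear view.

```bash
for i in 1 2; do python3 -m jog '[{"angular":[0,0,0],"slide":[0,0,0],"claw":0},{"angular":[0,0,0],"slide":[0,0,0],"claw":0},{"angular":[0,0,0],"slide":[0,0,0],"claw":0},{"angular":[0,0,0],"slide":[0,0,0],"claw":0},{"angular":[0,0,0],"slide":[0,0,0],"claw":0}]'; done
python3 -m jog '[{"angular":[0,0,0],"slide":[0,0,-10],"claw":0},{"angular":[0,0,0],"slide":[0,0,-35],"claw":0},{"angular":[0,0,0],"slide":[0,0,-70],"claw":0},{"angular":[0,0,0],"slide":[0,0,-110],"claw":0},{"angular":[0,0,0],"slide":[0,0,-150],"claw":0}]'
python3 -m jog '[{"angular":[0,0,0],"slide":[-40,-20,0],"claw":0},{"angular":[0,0,0],"slide":[-80,-40,0],"claw":0},{"angular":[0,0,0],"slide":[-120,-60,0],"claw":0},{"angular":[0,0,0],"slide":[-160,-80,0],"claw":0},{"angular":[0,0,0],"slide":[-200,-100,0],"claw":0}]'
python3 -m jog '[{"angular":[0,0,0],"slide":[-10,0,0],"claw":0},{"angular":[0,0,0],"slide":[-10,0,0],"claw":0},{"angular":[0,0,0],"slide":[-10,0,0],"claw":0}]'
python3 - <<'E'
from h import *
a=cams.camera("top");s=cams.camera("side")
for n,im in(("top",a),("side",s)):
    m=masks(im)
    for c in blobs(m["yel"])[:2]: print(n,"yel",rect(n,c,9))
    print(n,"mat",[rect(n,c,4) for c in blobs(m["blue"],3000)][:2])
cv2.imwrite("pics/c7.png",np.hstack([cv2.resize(a[110:230,200:460],(480,222)),cv2.resize(s[150:330,250:470],(271,222))]))
d=cv2.cvtColor(a,cv2.COLOR_BGR2HSV)[:,:,2]<50;d[:,290:340]&=True
d[:,:290]=0;d[:,350:]=0;d[:150]=0;d[200:]=0
for c in blobs(d,20): print("grey grip",cv2.boundingRect(c),rect("top",c,85))
E
```

```text
clock: 10.6
position: [527.8, -221.7, 26.7]
orientation: [-3.142, -0.0, 1.655]
contact_force: [-0.8, 0.7, -0.2]
grip_width: 84.8
clock: 11.1
position: [527.9, -221.7, 26.8]
orientation: [3.142, 0.0, 1.655]
contact_force: [0.2, -0.7, -0.2]
grip_width: 85.5
clock: 11.6
position: [527.6, -221.6, 178.7]
orientation: [-3.142, -0.0, 1.655]
contact_force: [0.0, 0.5, 0.1]
grip_width: 85.4
clock: 12.1
position: [444.2, -430.9, 177.9]
orientation: [3.141, 0.001, 1.655]
contact_force: [1.2, -1.1, -0.2]
grip_width: 85.0
clock: 12.4
position: [446.0, -438.4, 176.9]
orientation: [3.142, -0.001, 1.655]
contact_force: [-0.3, -0.1, 0.2]
grip_width: 85.2
top yel [ 524.3 -217.8  118.8  159.2    4.9]
top yel [290.6 301.3  85.2 114.6  30.1]
top mat [array([ 154.2, -837.5,  123.2,  597.3,   84.6]), array([ 526.7, -218.9,  217.1,  237.3,   86.6])]
side yel [ 525.9 -221.3  118.1  158.7    5. ]
side yel [288.2 291.8  82.5 109.9  30.3]
side mat [array([ 528.1, -223.9,  216.6,  234.1,   86.6])]
grey grip (305, 164, 21, 9) [505.8  74.4  18.9  58.6   4.9]
```

View pics/c7.png

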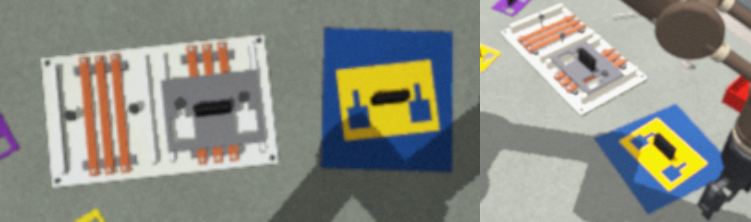

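The yellow cover lies flat, handle up, within about 3 mm of the mat centre. The grey cover's grip is where it was, and the robot touches nothing. Handing in.

```bash
python3 -c "
from rig import ticket; print(ticket.finish_job())"
```

```text
the job is handed in; nothing more can be done
None
```

I took the yellow cover off its studs and laid it on the blue mat, then handed the job in at about 12.5 s; no verdict was reported.

- **Removal:** I gripped the large yellow cover's handle and slid it 37.5 mm along its own +x. The image showed both stud heads in the wide ends before I lifted it. It came off with no snagging force and touched down on the mat at about 5 N.
- **Yellow cover:** In the last pictures it lies flat and handle up, within about 3 mm of the mat's centre in both views.
- **Grey cover:** Its grip measures within 1 mm of where it started.
- **Robot:** The gripper is open, about 200 mm from the mat's centre, and reads no contact force.

No check failed. The two camera views differ by about 4 mm on absolute positions, well inside the tolerance.

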